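# Copy the corner angle onto the drip-test stage with a bevel gauge

### The arm

A 6-joint arm with a two-finger parallel gripper is mounted at the origin on the work surface. World frame = base frame: x ahead of the robot, y to its left, z up, the work surface at z = 0. Lengths are in m, angles in rad, forces in N, time in s.
With the tool pointing down it reaches from about 0.425 to 0.95 m from the base axis. Payload 3.5 kg.
Tool frame: the origin (TCP) lies on the centre line of the jaws, within the pads' length; the fingertips stand 22 mm ahead of it and the grasp point (between the pads) lies 3 mm ahead of it (manip.tcp_to_tips is the distance from the TCP to the fingertips, in m); z points along the fingers, y is the line along which they close (so a half turn about z gives the same grasp; the last joint's range is limited). The gripper opens to 85 mm and grips with 20 to 120 N. Pads are 22 mm wide; open, the fingers measure 114 mm over their backs; the gripper's body (76 mm by 85 mm) begins 54 mm behind the grasp point. The pads swing forward as they close: fully open they stand 13 mm farther back than shut.
Start: joints at [0.972, 0.286, 1.577, -0, 1.279, -0.15], TCP at [0.293, 0.608, 0.253] pointing down, gripper open.
Joint ranges: [-2.77, 2.77], [-0.9, 2.22], [0.21, 2.48], [-1.53, 4.67], [0.24, 2.81], [-2.84, 2.84]. Speed limits (rad/s): [2.79, 2.79, 3.14, 3.14, 3.14, 3.14].

### API

Orientations are given as [roll, pitch, yaw] about the fixed x, y, z axes, in that order (R = Rz(yaw) Ry(pitch) Rx(roll)).
In Python, from workcell import manip, snapshot, camera_info, boxes_of gives the robot as it stands. The module is installed in compiled form; this text tells all that it offers.
- The arm moves only by the shell command python3 -m crank 'ROWS' [OPENING] [FORCE]. ROWS is a JSON list of rows, 1 to 12 of them, each of 6 numbers: dx, dy, dz in m, then a rotation vector rx, ry, rz in rad; each row is the pose to reach, as a shift and turn from the pose commanded when the command began, along the tool's axes at that moment; what a row does not reach only later rows make up. A row lasts 1/8 s, in which the tool goes at most 0.0625 m and 0.188 rad, less where a joint would pass 70% of its speed; a pose out of reach is approached as far as the arm can. OPENING is the finger opening in m, set as the command begins (- or left out keeps the last). The fingers move at their own pace and stop on an object; FORCE is the grip in N (left out, the last holds). Time passes only in rows, so rows that do not move let the fingers close. It prints the time, the measured TCP pose, the force, the opening and the grip force at its end.
- manip.get_obs(): the state, without advancing time (a new reading comes with each control period).
- snapshot(name): name is "side" or "top" or "wrist"; returns (picture, depth): 420x560x3 uint8, blue, green, red; 420x560 float32, m along the optical axis (not along the pixel's ray), 0 where there is no reading.
- camera_info(name): a dict with "vfov" (degrees; the focal length in pixels is half the picture's height over the tangent of half this angle, whatever the lens; pixels are square), "cx", "cy" (the principal point, pixels), "eye" and "orientation" of the camera in the world; the wrist camera has in their place "tool_from_camera" (4x4, takes a point from camera to tool coordinates, whose origin is the TCP and whose axes are the flange's). Camera axes: x right, y up, looking along -z (the intrinsics and any distortion apply to the point x, -y, -z); pixel columns grow to the right and rows downward; lengths in m; the calibration is good to about 2 mm. A picture is of the moment at which its call begins: read the wrist's pose just before it. camera_info takes no time and is no camera call.
- manip.finish_job(): hands the job in; it is judged then, once.
Trained networks look in the newest picture that a camera, given by its name, has taken for a name from the list of things; names that differ only in an ending like _2 or _b are one class to them, and where a whole thing is asked for, a point or a joint stands for the part that bears it (a point fixed in the world has none). Each returns a list of dicts, best first, with "score" (0 to 1); they miss things now and then, are a little off and sometimes report something else, mostly with a low value. They report only what shows in the picture. A call takes as long as a camera call. They do not tell look-alikes from the thing itself.
- boxes_of(query, camera): "rect" ([left, top, right, bottom] in pixels, round what is visible of it).
The state is a dict: "t": time; "q": joint angles; "dq": joint speeds; "tau": joint torques, N m; "ee_pos": TCP position; "tcp_rot": TCP orientation; "force": force on the tool from outside, world axes, zero at the start; "ft_torque": the same for the moment, N m; "width": finger opening in m; "grasp_force": force on a finger pad.
Only numpy, scipy, OpenCV 4.12 (cv2) and the standard library are available. Lean on these libraries where they do the work, as an engineer would, in place of code of your own. Each camera call takes 0.05 s, during which the arm holds its last target. There are 200 camera calls.

### The job

Copy the angle of the grey evidence corner onto the drip-test stage with the bevel gauge: press the loose bevel home into the grey corner, stock flush along its fence and blade flush on its panel, and while it sits there turn the red wing clockwise to its end to lock it. Then carry the locked bevel to the stage and push it along the fence home into that corner so that its blade swings the yellow panel to the same angle, and leave the bevel seated there. Press until you feel the stop take about 6 to 10 N, never above 22 N, touch neither the grey corner nor the stage with the robot itself, and leave the rack, jar and box alone.

Things in the scene. Friction and masses are not known exactly. Their poses are not given: they have to be found in the camera images.
- bevel: loose bevel gauge, 0.3 to 0.45 kg, lying on the bench. Origin: pivot axis at the underside (bench level). Wooden stock along local -x from the pivot: 24 mm wide (y -12 to +12), 22 mm high, x -15 to -115 mm; its +y side goes on the fence. Round brass base under the pivot: radius 12 mm, 10 mm high. The steel blade turns on top of it and leaves the pivot towards local -y (and +x when opened wide)
- bevel_grip (a point): middle of the blue handle block on the stock, to be gripped across its 14 mm width (local y of the bevel); block 50 mm long in x, from 22 to 52 mm above the bevel's underside; this point is 40 mm up and 60 mm behind the pivot (x = -60 mm); axes as the bevel
- blade_face (a point): point on the outer (working) face of the blade, 80 mm from the pivot along the blade; local y runs along the blade towards the pivot, local x is the outward normal of that face. Yaw equal to the bevel's yaw = square to the stock; yaw 0.5 larger = opened 0.5 rad wider. Blade 100 mm long from the pivot, 6 mm thick, at 11 to 25 mm height, outer face 12 mm from the pivot axis
- lock (a joint): red wing screw on the pivot, rad: 0 = loose, grows clockwise seen from above, 1.2 = end stop, counts as locked from 0.95; friction about 0.04 N m, stays where it is left. It clamps the blade: while loose the blade swings with very light friction (it starts 0.1 to 0.7 rad wider than the grey panel), locked it holds well enough to push the yellow panel
- lock_grip (a point): grip point in the red wing, on the pivot axis, 72 mm above the bevel's underside; the wing is 34 mm long along the local x of this point, 10 mm thick along its local y (close the fingers along y), from 56 to 82 mm height
- ref: grey evidence corner, fixed to the bench, to be copied. Origin: the corner axis at bench level, which is where the bevel's pivot axis lies when fully home. Its fence lies on local +y (face at y = +12 mm, x from -170 to +30 mm, 20 mm high), so the bevel enters by sliding along the fence in local +x with its own x axis parallel
- ref_stop: low dark steel end stop of the grey corner (8 mm high, stop face at local x = +12 mm, y from -6 to +24 mm; the blade passes over it); origin and axes as the grey corner. The bevel's round base, held close to the bench (under 4 mm), runs against it when home
- ref_face (a point): point on the inner face of the grey panel, 80 mm from the corner axis; local y runs along the panel (towards the axis), local x is the normal pointing away from the bevel. Panel 35 mm high, 8 mm thick, from 65 to 135 mm out from the axis, inner face 12 mm from the axis, firmly clamped at an unknown angle: 100 to 120 deg from the fence
- stage: drip-test stage, fixed to the bench, aluminium fence; same layout, sizes, axes and same yaw as the grey corner. Origin: its corner axis at bench level (pivot axis of the seated bevel)
- stage_stop: dark steel end stop of the stage; same layout as that of the grey corner, origin and axes as the stage
- stage_face (a point): point on the inner face of the yellow panel of the stage, 80 mm from the axis; axes and sizes as for the grey panel. The yellow panel swings about the corner axis with stiff friction (0.10 N m) and stays where it is left; it starts more closed than the grey one (75 to 87 deg from the fence), range 61 to 135 deg
- rack: bystander: yellow tube rack 60 x 120 x 45 mm with tubes up to 82 mm, origin under its centre
- jar: bystander: amber sample jar, 56 mm wide, 70 mm high, origin under its centre
- kit: bystander: white test kit box 80 x 60 x 35 mm, origin under its centre
Not all that is in view belongs to the job. There is more than one size of the bevel; the job needs the larger. There is more than one size of the part that bears blade_face; the job needs the smaller.

How it is judged:
By the outcome, as a careful person would: the job done as asked, in the order asked, and still so for the second after the job is handed in, with the robot touching nothing.
It also fails if it takes over 72 s, if anything falls off the work surface, if the arm or the gripper's body presses on something with over 40 N, if the wrist force passes 120 N, or if a joint passes its speed limit or range.

## Working session

There is one attempt and no reset: what is moved stays moved. The work goes in short steps, Python scripts to look and compute and a shell command to move; the robot and the scene stay as the last step left them, time stands still between calls to the robot, and variables do not carry over. Pictures are saved under pics/ and viewed, at most 13 in all, crops included, and the job is handed in when it is done.

```bash
mkdir -p pics; ls; cat > h.py <<'E'
import numpy as np, cv2
from scipy.spatial.transform import Rotation as R
from workcell import manip, snapshot, camera_info, boxes_of
E
python3 - <<'E'
from h import *
for c in ("top","side","wrist"):
    i=camera_info(c); print(c,i)
    p,d=snapshot(c); cv2.imwrite(f"pics/{c}0.png",p); np.save(f"pics/{c}0d.npy",d)
    for n in ("bevel","lock","ref","stage","blade_face","ref_stop","stage_stop","ref_face","stage_face","rack","jar","kit"):
        if c!="wrist":print(n,[(b["rect"],round(b["score"],2)) for b in boxes_of(n,c)][:4])
o=manip.get_obs();print(o)
E
```

```text
pics
top {'vfov': 56.2938738130602, 'cx': 274.5792540970016, 'cy': 211.06364468320177, 'eye': array([0.46418095, 0.00509835, 1.04141085]), 'orientation': array([ 0.13851299,  0.01532365, -1.5892997 ])}
bevel [([340.9, 281.3, 377.4, 298.5], 0.77), ([396.1, 221.6, 414.0, 272.6], 0.62)]
lock [([403.6, 220.0, 411.1, 232.8], 0.63)]
ref [([162.9, 171.7, 231.1, 265.5], 0.85)]
stage [([269.0, 172.6, 339.0, 244.6], 0.58)]
blade_face [([373.4, 148.9, 433.2, 161.8], 0.87), ([407.8, 203.4, 426.2, 218.7], 0.56)]
ref_stop [([178.4, 188.9, 186.4, 195.0], 0.38)]
stage_stop [([283.1, 175.5, 288.1, 180.4], 0.63)]
ref_face [([185.6, 173.9, 226.8, 198.9], 0.66)]
stage_face [([290.6, 180.0, 341.9, 187.5], 0.6)]
rack [([236.9, 134.8, 282.1, 164.2], 0.94)]
jar [([98.1, 269.2, 125.6, 291.7], 0.82)]
kit [([443.8, 239.6, 473.3, 271.6], 0.94)]
side {'vfov': 42.217826875427136, 'cx': 284.32380408479816, 'cy': 220.47839198463322, 'eye': array([-0.37221698, -1.07903451,  0.96644911]), 'orientation': array([ 1.01369965,  0.00764717, -0.74839092])}
bevel [([307.8, 264.4, 346.7, 309.2], 0.96), ([269.4, 265.7, 283.6,
[... 1023 characters left out ...]
       1.00000000e+00]])}
{'t': 1.35, 'q': array([ 9.71998081e-01,  2.86262766e-01,  1.57668828e+00, -2.20086582e-05,
        1.27856657e+00, -1.49993309e-01]), 'dq': array([ 8.61099419e-05,  6.35487294e-04, -1.06482156e-03,  3.03366895e-04,
        1.43197837e-03,  6.19093971e-04]), 'tau': array([ 6.56294833e-04, -4.05951762e+01, -2.92936170e+01, -7.46609771e-05,
        4.88281712e-04,  1.36192276e-05]), 'ee_pos': array([0.29284724, 0.60816264, 0.25335607]), 'tcp_rot': array([3.14152161e+00, 3.20523677e-05, 2.69279405e+00]), 'force': array([-0.40124009, -0.25065901,  0.02840555]), 'ft_torque': array([-0.02981268,  0.00165175,  0.03266918]), 'grasp_force': 0.0, 'width': 0.08532565884303675}
```

```bash
python3 - <<'E'
import cv2,numpy as np
t=cv2.imread("pics/top0.png")[120:310,90:490]
cv2.imwrite("pics/topcrop.png",cv2.resize(t,None,fx=2,fy=2,interpolation=2))
E
```

```text
(no output)
```

View pics/topcrop.png

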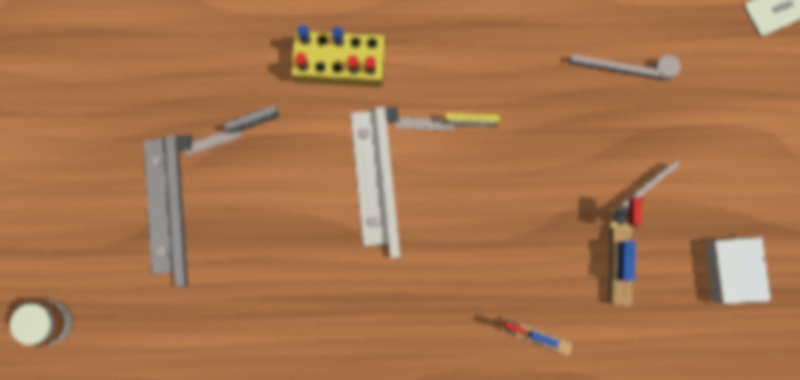

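```bash
cat >> h.py <<'E'
def cam(name,o=None):
    i=camera_info(name)
    T=np.eye(4)
    if name=="wrist":
        o=o or manip.get_obs()
        W=np.eye(4); W[:3,:3]=R.from_euler("xyz",o["tcp_rot"]).as_matrix(); W[:3,3]=o["ee_pos"]
        T=W@i["tool_from_camera"]
    else:
        T[:3,:3]=R.from_euler("xyz",i["orientation"]).as_matrix(); T[:3,3]=i["eye"]
    f=210/np.tan(np.radians(i["vfov"])/2)
    return T,f,i["cx"],i["cy"]
def atz(C,uv,z):
    "pixels -> world points on plane at height z"
    T,f,cx,cy=C; uv=np.atleast_2d(np.array(uv,float))
    d=np.c_[(uv[:,0]-cx)/f,-(uv[:,1]-cy)/f,-np.ones(len(uv))]@T[:3,:3].T
    return T[:3,3]+d*((z-T[2,3])/d[:,2])[:,None]
def cloud(C,dep):
    T,f,cx,cy=C; v,u=np.mgrid[:dep.shape[0],:dep.shape[1]]
    p=np.dstack([(u-cx)/f*dep,-(v-cy)/f*dep,-dep])@T[:3,:3].T+T[:3,3]
    p[dep==0]=np.nan; return p
def proj(C,P):
    T,f,cx,cy=C; c=(np.atleast_2d(P)-T[:3,3])@T[:3,:3]
    return np.c_[cx+f*c[:,0]/-c[:,2], cy-f*c[:,1]/-c[:,2]]
E
python3 - <<'E'
from h import *
C=cam("top"); k=lambda x,y:(90+x/2,120+y/2)
for n,uv,z in [("lock",k(636,212),.082),("handle mid",k(628,260),.052),("stock end",k(622,304),.022),("blade tip",k(677,165),.025),
 ("ref fence end near stop",k(171,137),.02),("ref fence far",k(181,285),.02),("panel tip",k(275,110),.035),
 ("stg fence near",k(381,108),.02),("stg fence far",k(394,257),.02),("ypanel",k(498,118),.035),("rack",k(338,50),.045),("small bevel",k(520,330),.02)]:
    print(n,atz(C,uv,z).round(3)[0])
d=np.load("pics/top0d.npy"); P=cloud(C,d)
print(P[225,407],P[250,404], P[300,300], P[300,200])
p=cv2.imread("pics/wrist0.png"); 
E
```

```text
lock [ 0.555 -0.308  0.082]
handle mid [ 0.498 -0.304  0.052]
stock end [ 0.443 -0.302  0.022]
blade tip [ 0.62  -0.384  0.025]
ref fence end near stop [0.673 0.28  0.02 ]
ref fence far [0.477 0.264 0.02 ]
panel tip [0.703 0.14  0.035]
stg fence near [0.706 0.001 0.02 ]
stg fence far [ 0.508 -0.012  0.02 ]
ypanel [ 0.686 -0.152  0.035]
rack [0.779 0.055 0.045]
small bevel [ 0.412 -0.171  0.02 ]
[ 0.55707807 -0.30534506  0.08264723] [ 0.49758095 -0.30429147  0.05025104] [ 0.37514721 -0.04337713 -0.00230596] [ 0.37967663  0.21728377 -0.0017925 ]
```

View pics/wrist0.png

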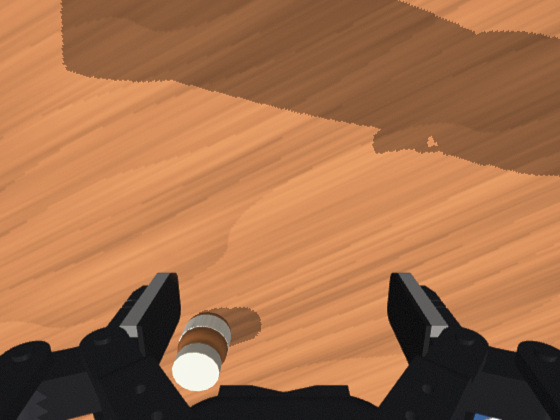

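```bash
cat >> h.py <<'E'
def go(p,yaw):
    "print row from measured pose to world TCP p, tool down with yaw"
    o=manip.get_obs(); A=R.from_euler("xyz",o["tcp_rot"]); B=R.from_euler("xyz",[np.pi,0,yaw])
    print("row",(A.inv().apply(np.array(p)-o["ee_pos"])).round(4),(A.inv()*B).as_rotvec().round(4),"t",o["t"])
E
python3 -c "
from h import *
go([.53,.22,.25],0.08)"
```

```text
row [-0.3821 -0.2468  0.0034] [ 1.0000e-04 -1.0000e-04  2.6128e+00] t 1.35
```

```bash
r='[-0.382,-0.247,0.003,0,0,2.613]'; python3 -m crank '[[-0.382,-0.247,0.003,0,0,2.613],[-0.382,-0.247,0.003,0,0,2.613],[-0.382,-0.247,0.003,0,0,2.613],[-0.382,-0.247,0.003,0,0,2.613],[-0.382,-0.247,0.003,0,0,2.613],[-0.382,-0.247,0.003,0,0,2.613],[-0.382,-0.247,0.003,0,0,2.613],[-0.382,-0.247,0.003,0,0,2.613],[-0.382,-0.247,0.003,0,0,2.613],[-0.382,-0.247,0.003,0,0,2.613],[-0.382,-0.247,0.003,0,0,2.613],[-0.382,-0.247,0.003,0,0,2.613]]'; python3 -c "
from h import *
go([.53,.22,.25],0.08)"
```

```text
t: 2.85
ee_pos: [0.5299, 0.2198, 0.2504]
tcp_rot: [3.142, -0.0, 0.436]
force: [0.4, 0.6, -0.3]
width: 0.0851
grasp_force: 0.0
row [ 0.0002 -0.0001  0.0004] [ 0.000e+00 -2.000e-04  3.565e-01] t 2.85
```

```bash
python3 -m crank '[[0,0,0,0,0,0.357],[0,0,0,0,0,0.357],[0,0,0,0,0,0.357]]'; python3 - <<'E'
from h import *
o=manip.get_obs(); print(o["ee_pos"],o["tcp_rot"])
C=cam("wrist",o); p,d=snapshot("wrist"); cv2.imwrite("pics/w1.png",p); np.savez("pics/w1.npz",T=C[0],f=C[1],cx=C[2],cy=C[3],d=d)
E
```

```text
t: 3.22
ee_pos: [0.5298, 0.2199, 0.2504]
tcp_rot: [-3.142, -0.0, 0.088]
force: [0.4, 0.4, -0.1]
width: 0.0854
grasp_force: 0.0
[0.52983928 0.2198798  0.25043174] [-3.14158342e+00 -1.74863341e-04  8.77571405e-02]
```

View pics/w1.png

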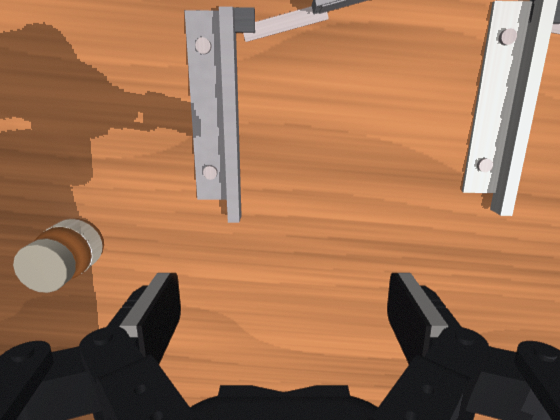

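```bash
python3 -m crank '[[0.05,0.05,0,0,0,0],[0.1,0.1,0,0,0,0],[0.1,0.1,0,0,0,0],[0.1,0.1,0,0,0,0]]'; python3 - <<'E'
from h import *
o=manip.get_obs()
C=cam("wrist",o); p,d=snapshot("wrist"); cv2.imwrite("pics/w2.png",p); np.savez("pics/w2.npz",T=C[0],f=C[1],cx=C[2],cy=C[3],d=d)
cv2.imwrite("pics/w2c.png",cv2.resize(p[:300],(800,429),interpolation=2))
E
```

```text
t: 3.78
ee_pos: [0.6383, 0.1282, 0.2498]
tcp_rot: [-3.141, 0.001, 0.086]
force: [0.3, 0.6, 0.4]
width: 0.0854
grasp_force: 0.0
```

View pics/w2c.png

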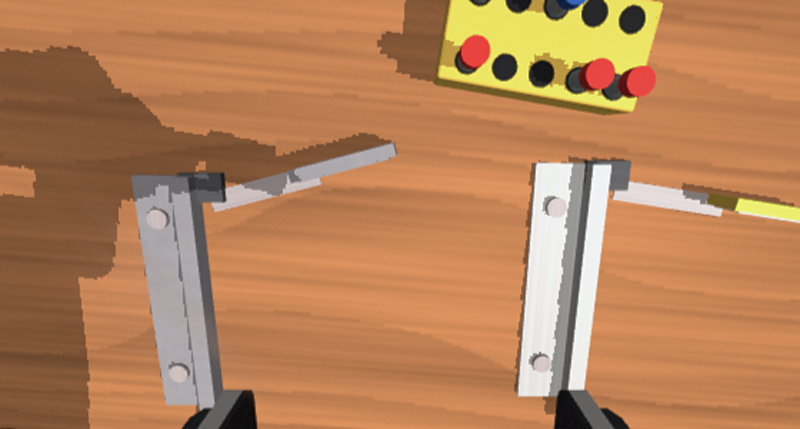

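```bash
python3 - <<'E'
from h import *
for n in ("w1","w2"):
  z=np.load(f"pics/{n}.npz"); C=(z["T"],float(z["f"]),float(z["cx"]),float(z["cy"])); P=cloud(C,z["d"])
  b=P[260:300,250:330] if n=="w2" else P[100:200,300:400]
  print(n,"bench z",np.nanmedian(b[...,2]),np.nanstd(b[...,2]))
  H=P[...,2].copy(); H[270:]=0
  for lo,hi in ((.016,.024),(.029,.04)):
    m=((H>lo)&(H<hi)).astype(np.uint8)
    k,l,s,c=cv2.connectedComponentsWithStats(m)
    for i in range(1,k):
      if s[i,4]<150: continue
      q=P[l==i]; r=cv2.minAreaRect((q[:,:2]*1000).astype(np.float32)); 
      print(lo,s[i].tolist(),np.median(q[:,2]).round(4),cv2.boxPoints(r).round(1).tolist(), [round(float(x),1) for x in r[1]],round(r[2],2))
E
```

```text
w1 bench z 0.0017129173255350516 0.0007631615312194372
0.016 [497, 0, 61, 216, 3593] 0.0217 [[507.70001220703125, -5.099999904632568], [508.8999938964844, -19.799999237060547], [706.2000122070312, -4.5], [705.0999755859375, 10.199999809265137]] [197.9, 14.7] 4.43
0.016 [219, 7, 21, 216, 2881] 0.0215 [[475.29998779296875, 273.70001220703125], [476.29998779296875, 261.29998779296875], [675.4000244140625, 277.1000061035156], [674.4000244140625, 289.6000061035156]] [199.7, 12.5] 4.55
0.016 [58, 221, 42, 44, 248] 0.0201 [[415.29998779296875, 416.1000061035156], [428.29998779296875, 399.1000061035156], [471.6000061035156, 432.29998779296875], [458.6000061035156, 449.20001220703125]] [54.5, 21.4] 37.46
0.029 [314, 0, 36, 8, 174] 0.0352 [[679.2000122070312, 206.89999389648438], [682.5, 177.1999969482422], [687.5999755859375, 177.8000030517578], [684.2999877929688, 207.5]] [5.2, 29.9] 6.39
0.029 [41, 225, 53, 45, 441] 0.0344 [[413.70001220703125, 418.1000061035156], [431.8999938964844, 398.5], [472.70001220703125, 436.6000061035156], [454.3999938964844, 456.20001220703125]] [55.8, 26.8] 43.06
w2 bench z 0.0015729159697636108 0.000731370190944862
0.016 [396, 115, 32, 155, 2140] 0.0216 [[543.5, -3.700000047683716], [544.5999755859375, -16.799999237060547], [708.0999755859375, -3.0999999046325684], [707.0, 10.0]] [164.0, 13.2] 4.79
0.016 [119, 124, 32, 146, 2038] 0.0213 [[518.7000122070312, 277.29998779296875], [519.7999877929688, 263.8999938964844], [675.5999755859375, 276.3999938964844], [674.5, 289.79998779296875]] [156.3, 13.4] 4.6
0.029 [201, 100, 77, 29, 780] 0.0365 [[678.2000122070312, 205.3000030517578], [701.0999755859375, 139.0], [709.7000122070312, 142.0], [686.7999877929688, 208.3000030517578]] [9.1, 70.1] 19.05
0.029 [509, 138, 51, 18, 500] 0.0366 [[682.5, -129.10000610351562], [691.5999755859375, -129.6999969482422], [694.7999877929688, -81.80000305175781], [685.7000122070312, -81.19999694824219]] [48.0, 9.2] 86.18
```

```bash
python3 -c "
from h import *
go([.48,-.30,.22],-0.05)"
```

```text
row [-0.194   0.414   0.0299] [-0.0006  0.0014  0.1365] t 3.825
```

```bash
python3 -m crank '[[-0.194,0.414,0.03,0,0.001,0.137],[-0.194,0.414,0.03,0,0.001,0.137],[-0.194,0.414,0.03,0,0.001,0.137],[-0.194,0.414,0.03,0,0.001,0.137],[-0.194,0.414,0.03,0,0.001,0.137],[-0.194,0.414,0.03,0,0.001,0.137],[-0.194,0.414,0.03,0,0.001,0.137],[-0.194,0.414,0.03,0,0.001,0.137],[-0.194,0.414,0.03,0,0.001,0.137],[-0.194,0.414,0.03,0,0.001,0.137]]'; python3 - <<'E'
from h import *
o=manip.get_obs()
C=cam("wrist",o); p,d=snapshot("wrist"); cv2.imwrite("pics/w3.png",p); np.savez("pics/w3.npz",T=C[0],f=C[1],cx=C[2],cy=C[3],d=d)
P=cloud(C,d); H=P[...,2].copy(); H[270:]=0
b,g,r=[p[...,i].astype(int) for i in range(3)]
for n,m in (("blue",(b>r+50)&(b>g+30)&(H>.045)),("red",(r>g+80)&(r>b+80)&(H>.065)),("steel",(abs(r-b)<30)&(H>.018)&(H<.032)),("stock",(r>b+30)&(H>.017)&(H<.03))):
    k,l,s,c=cv2.connectedComponentsWithStats(m.astype(np.uint8))
    for i in range(1,k):
      if s[i,4]<60: continue
      q=P[l==i]; rr=cv2.minAreaRect((q[:,:2]*1000).astype(np.float32)); 
      print(n,s[i].tolist(),np.median(q[:,2]).round(4),[round(float(x),1) for x in rr[0]],cv2.boxPoints(rr).round(1).tolist(), [round(float(x),1) for x in rr[1]],round(rr[2],2))
E
```

```text
t: 5.08
ee_pos: [0.4809, -0.2983, 0.2204]
tcp_rot: [-3.141, -0.001, -0.049]
force: [0.3, 0.1, -0.0]
width: 0.0855
grasp_force: 0.0
blue [283, 141, 18, 61, 988] 0.0536 [497.4, -305.4] [[472.1000061035156, -310.20001220703125], [521.5999755859375, -314.0], [522.5999755859375, -300.5], [473.20001220703125, -296.79998779296875]] [13.5, 49.6] 85.66
red [288, 70, 16, 52, 731] 0.0836 [556.8, -309.9] [[539.5, -313.3999938964844], [573.2000122070312, -316.3999938964844], [574.0999755859375, -306.3999938964844], [540.4000244140625, -303.5]] [10.0, 33.8] 85.02
steel [302, 0, 84, 76, 760] 0.0266 [599.3, -351.1] [[572.4000244140625, -320.0], [621.7999877929688, -385.5], [626.2000122070312, -382.20001220703125], [576.7999877929688, -316.70001220703125]] [5.6, 82.1] 37.05
steel [417, 125, 75, 94, 618] 0.0254 [496.1, -432.0] [[443.29998779296875, -424.79998779296875], [523.9000244140625, -477.3999938964844], [548.9000244140625, -439.20001220703125], [468.29998779296875, -386.5]] [45.7, 96.3] 56.87
steel [135, 246, 17, 16, 177] 0.0234 [417.7, -158.3] [[406.79998779296875, -158.89999389648438], [418.5
[... 274 characters left out ...]
3.5], [411.1000061035156, -182.89999389648438]] [20.0, 2.0] 69.5
stock [276, 114, 31, 109, 1662] 0.0236 [492.2, -305.0] [[441.5, -313.20001220703125], [541.0, -320.79998779296875], [542.7999877929688, -296.8999938964844], [443.3999938964844, -289.20001220703125]] [24.0, 99.8] 85.6
stock [155, 247, 36, 18, 188] 0.0176 [407.0, -183.9] [[392.8999938964844, -196.0], [408.79998779296875, -202.5], [421.20001220703125, -171.8000030517578], [405.29998779296875, -165.39999389648438]] [33.1, 17.1] 67.94
stock [194, 259, 34, 11, 93] 0.0177 [397.6, -220.5] [[387.79998779296875, -235.0], [395.20001220703125, -237.8000030517578], [407.5, -206.0], [400.1000061035156, -203.10000610351562]] [34.2, 8.0] 68.87
```

View pics/w3.png

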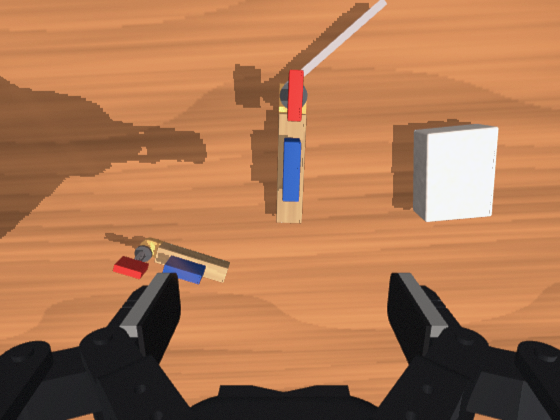

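```bash
python3 -c "
from h import *
go([.4974,-.3054,.047],-0.076)"
```

```text
row [0.0165 0.0064 0.1735] [-0.0006 -0.0012  0.0275] t 5.125
```

```bash
python3 -m crank '[[0.0165,0.0064,0.05,-0.0006,-0.0012,0.0275],[0.0165,0.0064,0.1,-0.0006,-0.0012,0.0275],[0.0165,0.0064,0.15,-0.0006,-0.0012,0.0275],[0.0165,0.0064,0.1735,-0.0006,-0.0012,0.0275],[0.0165,0.0064,0.1735,-0.0006,-0.0012,0.0275],[0.0165,0.0064,0.1735,-0.0006,-0.0012,0.0275]]' 0.05
python3 -m crank '[[0,0,0,0,0,0],[0,0,0,0,0,0],[0,0,0,0,0,0],[0,0,0,0,0,0]]' 0 60
```

```text
t: 5.88
ee_pos: [0.4979, -0.3073, 0.0484]
tcp_rot: [3.14, -0.002, -0.077]
force: [-0.3, -0.4, 0.3]
width: 0.0499
grasp_force: 0.0
t: 6.38
ee_pos: [0.4973, -0.3079, 0.0483]
tcp_rot: [3.14, -0.001, -0.079]
force: [-1.0, 2.7, 6.5]
width: 0.013
grasp_force: 61.5
```

```bash
python3 -m crank '[[0,0,-0.02,0,0,0],[0,0,-0.05,0,0,0],[0,0,-0.07,0,0,0],[0,0,-0.07,0,0,0]]'; python3 -c "
from h import *
go([.5069,.2466,.118],0.080)"
```

```text
t: 6.88
ee_pos: [0.4974, -0.3084, 0.1191]
tcp_rot: [3.138, -0.003, -0.079]
force: [0.1, 0.2, -4.0]
width: 0.0128
grasp_force: 60.1
row [-0.0342 -0.554  -0.0009] [ 0.0035 -0.0029 -0.1588] t 6.875
```

```bash
python3 -m crank '[[-0.002,-0.03,0,0,0,-0.01],[-0.006,-0.08,0,0,0,-0.02],[-0.008,-0.13,0,0,0,-0.04],[-0.012,-0.185,0,0,0,-0.06],[-0.015,-0.24,0,0,0,-0.08],[-0.018,-0.295,0,0,0,-0.09],[-0.022,-0.35,0,0,0,-0.11],[-0.026,-0.405,0,0,0,-0.12],[-0.03,-0.46,0,0,0,-0.14],[-0.032,-0.505,0,0,0,-0.15],[-0.034,-0.54,0,0,0,-0.159],[-0.034,-0.554,0,0,0,-0.159]]'; python3 -m crank '[[0,0,0,0,0,0],[0,0,0,0,0,0]]'; python3 - <<'E'
from h import *
go([.5069,.2466,.0493],0.080)
o=manip.get_obs()
C=cam("wrist",o); p,d=snapshot("wrist"); cv2.imwrite("pics/w4.png",p); np.savez("pics/w4.npz",T=C[0],f=C[1],cx=C[2],cy=C[3],d=d)
E
```

```text
t: 8.38
ee_pos: [0.505, 0.2489, 0.1151]
tcp_rot: [3.141, 0.003, 0.083]
force: [0.1, 0.5, -3.6]
width: 0.0126
grasp_force: 60.1
t: 8.62
ee_pos: [0.506, 0.2463, 0.1159]
tcp_rot: [3.14, 0.002, 0.079]
force: [0.8, 0.6, -4.3]
width: 0.0128
grasp_force: 60.1
row [ 0.0011 -0.0003  0.0666] [ 0.0013  0.0016 -0.0007] t 8.625
```

View pics/w4.png

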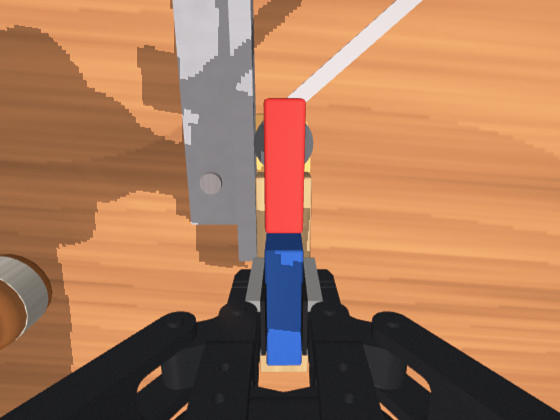

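```bash
python3 -m crank '[[0.0011,0,0.03,0.001,0.001,0],[0.0011,0,0.05,0.001,0.001,0],[0.0011,0,0.06,0.001,0.001,0],[0.0011,0,0.0666,0.001,0.001,0],[0.0011,0,0.0666,0.001,0.001,0]]';  python3 - <<'E'
from h import *
go([.5069,.2466,.0488],0.080)
o=manip.get_obs()
C=cam("wrist",o); p,d=snapshot("wrist"); P=cloud(C,d); H=P[...,2]
g=cv2.cvtColor(p,cv2.COLOR_BGR2HSV)[...,1]
m=((g<60)&(H>.012)&(H<.03)).astype(np.uint8); m[260:]=0
k,l,s,c=cv2.connectedComponentsWithStats(m)
for i in range(1,k):
  if s[i,4]>100:
    q=P[l==i]; rr=cv2.minAreaRect((q[:,:2]*1000).astype(np.float32)); print(s[i].tolist(),np.median(q[:,2]).round(4),cv2.boxPoints(rr).round(1).tolist(),round(rr[2],2))
print(o["force"],o["ft_torque"])
E
```

```text
t: 9.3
ee_pos: [0.5074, 0.2475, 0.0499]
tcp_rot: [-3.141, -0.0, 0.08]
force: [0.3, -0.9, -3.7]
width: 0.0133
grasp_force: 60.2
row [-0.0006  0.0008  0.0011] [-0.0005 -0.0005  0.0002] t 9.3
[207, 0, 43, 260, 8181] 0.0215 [[506.20001220703125, 276.3999938964844], [507.20001220703125, 264.0], [618.4000244140625, 272.8999938964844], [617.4000244140625, 285.3999938964844]] 4.6
[288, 0, 137, 102, 2497] 0.0276 [[579.5999755859375, 247.8000030517578], [620.7999877929688, 205.8000030517578], [625.0999755859375, 210.0], [583.7999877929688, 252.0]] 44.45
[ 0.26110019 -0.94171542 -3.74023322] [-0.04324034  0.15710056 -0.00087362]
```

```bash
python3 -m crank '[[0.01,-0.001,0.0005,0,0,0],[0.02,-0.002,0.0005,0,0,0],[0.03,-0.003,0.0005,0,0,0],[0.04,-0.003,0.0005,0,0,0],[0.05,-0.003,0.0005,0,0,0],[0.06,-0.003,0.0005,0,0,0],[0.06,-0.003,0.0005,0,0,0]]'; python3 -m crank '[[0,-0.001,0,0,0,0],[0,-0.002,0,0,0,0],[0,-0.002,0,0,0,0]]'
```

```text
t: 10.22
ee_pos: [0.5679, 0.2553, 0.0496]
tcp_rot: [-3.141, -0.002, 0.08]
force: [0.7, 0.4, -4.5]
width: 0.0128
grasp_force: 60.1
t: 10.6
ee_pos: [0.5664, 0.2568, 0.0493]
tcp_rot: [3.141, -0.0, 0.081]
force: [-0.3, -2.9, -4.4]
width: 0.013
grasp_force: 60.1
```

```bash
python3 -m crank '[[0.006,0,0,0,0,0],[0.012,0,0,0,0,0],[0.016,0,0,0,0,0],[0.016,0,0,0,0,0]]'; python3 -m crank '[[0.001,0,0,0,0,0],[0.002,0,0,0,0,0],[0.002,0,0,0,0,0]]'
```

```text
t: 11.1
ee_pos: [0.5831, 0.2582, 0.0492]
tcp_rot: [3.141, -0.001, 0.08]
force: [-0.2, -4.2, -5.4]
width: 0.013
grasp_force: 59.9
t: 11.48
ee_pos: [0.5841, 0.2583, 0.0491]
tcp_rot: [3.141, 0.001, 0.08]
force: [-1.6, -5.7, -4.2]
width: 0.0129
grasp_force: 60.1
```

```bash
python3 -m crank '[[0.001,0,0,0,0,0],[0.0015,0,0,0,0,0],[0.0015,0,0,0,0,0]]'
```

```text
t: 11.85
ee_pos: [0.5854, 0.2584, 0.0491]
tcp_rot: [3.141, 0.002, 0.08]
force: [-2.5, -5.4, -4.4]
width: 0.0128
grasp_force: 60.2
```

```bash
python3 -m crank '[[0.0005,0.0005,0,0,0,0],[0.001,0.0005,0,0,0,0],[0.001,0.0005,0,0,0,0]]'; python3 -m crank '[[0.0005,0,0,0,0,0],[0.001,0,0,0,0,0],[0.001,0,0,0,0,0]]'
```

```text
t: 12.22
ee_pos: [0.587, 0.2584, 0.0493]
tcp_rot: [-3.141, -0.0, 0.08]
force: [-3.4, -3.6, -4.1]
width: 0.0128
grasp_force: 60.1
t: 12.6
ee_pos: [0.5879, 0.2585, 0.0494]
tcp_rot: [-3.141, 0.0, 0.08]
force: [-3.7, -4.6, -4.2]
width: 0.0129
grasp_force: 60.1
```

```bash
python3 -m crank '[[0.0005,0,0,0,0,0],[0.001,0,0,0,0,0],[0.001,0,0,0,0,0]]'; python3 -m crank '[[0.0005,0,0,0,0,0],[0.001,0,0,0,0,0],[0.001,0,0,0,0,0]]'
```

```text
t: 12.98
ee_pos: [0.5881, 0.2586, 0.0495]
tcp_rot: [-3.142, 0.003, 0.081]
force: [-5.9, -4.1, -1.8]
width: 0.0128
grasp_force: 60.4
t: 13.35
ee_pos: [0.5882, 0.2586, 0.0495]
tcp_rot: [3.141, 0.005, 0.081]
force: [-9.0, -5.6, 0.4]
width: 0.0131
grasp_force: 60.8
```

```bash
python3 -m crank '[[0,0,0.0006,0,0,0],[0,0,0.0012,0,0,0],[0,0,0.0012,0,0,0]]'; python3 - <<'E'
from h import *
o=manip.get_obs()
C=cam("wrist",o); p,d=snapshot("wrist"); cv2.imwrite("pics/w5.png",p); np.savez("pics/w5.npz",T=C[0],f=C[1],cx=C[2],cy=C[3],d=d)
P=cloud(C,d); H=P[...,2]
g=cv2.cvtColor(p,cv2.COLOR_BGR2HSV)[...,1]
for lo,hi in ((.018,.031),(.031,.042)):
  m=((g<70)&(H>lo)&(H<hi)).astype(np.uint8); m[260:]=0
  k,l,s,c=cv2.connectedComponentsWithStats(m)
  for i in range(1,k):
   if s[i,4]>100:
    q=P[l==i]; rr=cv2.minAreaRect((q[:,:2]*1000).astype(np.float32)); print(s[i].tolist(),np.median(q[:,2]).round(4),cv2.boxPoints(rr).round(1).tolist(),round(rr[2],2))
print(o["force"],o["ft_torque"])
E
```

```text
t: 13.72
ee_pos: [0.5882, 0.2586, 0.0494]
tcp_rot: [3.141, 0.006, 0.081]
force: [-11.5, -5.5, 4.8]
width: 0.0131
grasp_force: 61.5
[306, 45, 233, 76, 3975] 0.0268 [[656.0999755859375, 255.10000610351562], [685.2000122070312, 170.0], [698.2999877929688, 174.5], [669.2000122070312, 259.6000061035156]] 18.84
[222, 64, 36, 196, 5609] 0.0216 [[590.7999877929688, 283.1000061035156], [591.7999877929688, 270.3999938964844], [675.5, 277.1000061035156], [674.5, 289.79998779296875]] 4.55
[445, 14, 115, 54, 3087] 0.0366 [[678.0, 206.10000610351562], [690.7999877929688, 169.0], [699.5, 172.0], [686.5999755859375, 209.10000610351562]] 19.13
[254, 121, 10, 43, 287] 0.0324 [[638.7999877929688, 274.1000061035156], [639.0, 270.6000061035156], [655.0, 271.70001220703125], [654.7999877929688, 275.29998779296875]] 3.98
[305, 124, 9, 40, 217] 0.0325 [[640.7000122070312, 254.60000610351562], [640.9000244140625, 251.5], [655.4000244140625, 252.39999389648438], [655.2000122070312, 255.5]] 3.58
[-11.53387182  -5.51728046   4.78925728] [-1.15321326  1.72619108 -0.13990796]
```

View pics/w5.png

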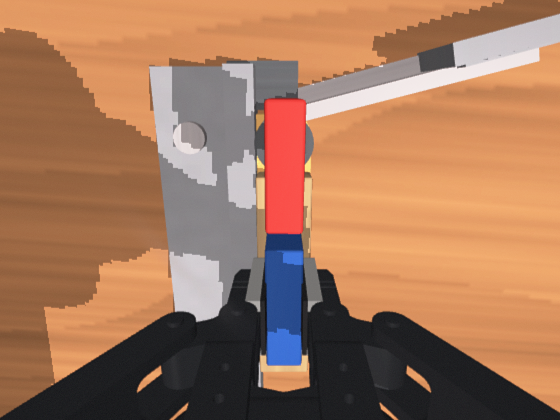

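```bash
python3 -m crank '[[-0.001,0.001,-0.001,0,0,0],[-0.001,0.001,-0.001,0,0,0]]'; python3 -m crank '[[0,0,0,0,0,0],[0,0,0,0,0,0],[0,0,-0.01,0,0,0],[0,0,-0.04,0,0,0],[0,0,-0.09,0,0,0],[0,0,-0.09,0,0,0]]' 0.03; python3 -c "
from h import *
go([.648,.2635,.15],1.65); go([.648,.2635,.077],3.2216)"
```

```text
t: 14.02
ee_pos: [0.5881, 0.2584, 0.0494]
tcp_rot: [-3.14, 0.002, 0.08]
force: [-5.9, -2.4, -2.1]
width: 0.0129
grasp_force: 60.4
t: 14.78
ee_pos: [0.5934, 0.2588, 0.1469]
tcp_rot: [-3.138, -0.014, 0.08]
force: [0.0, -0.2, 0.7]
width: 0.0299
grasp_force: 0.0
row [ 0.0548 -0.0003 -0.0024] [ 0.0087 -0.0139 -1.5696] t 14.775
row [ 0.0538 -0.      0.0706] [ 0.0226 -0.0051 -3.1411] t 14.775
```

```bash
python3 -m crank '[[0.055,0,0,0,0,-1.57],[0.055,0,0,0,0,-1.57],[0.055,0,0,0,0,-1.57],[0.055,0,0,0,0,-1.57],[0.055,0,0,0,0,-1.57],[0.055,0,0,0,0,-1.57],[0.055,0,0,0,0,-1.57],[0.055,0,0,0,0,-1.57],[0.055,0,0,0,0,-1.57]]' 0.05;  python3 -m crank '[[0,0,0,0,0,-1.57],[0,0,0,0,0,-1.57],[0,0,0,0,0,-1.57],[0,0,0,0,0,-1.57],[0,0,0,0,0,-1.57],[0,0,0,0,0,-1.57],[0,0,0,0,0,-1.57],[0,0,0,0,0,-1.57],[0,0,0,0,0,-1.57],[0,0,0,0,0,-1.57]]'; python3 - <<'E'
from h import *
o=manip.get_obs(); print(o["q"])
C=cam("top"); p,d=snapshot("top"); cv2.imwrite("pics/t2.png",p)
C=cam("wrist",o); p,d=snapshot("wrist"); cv2.imwrite("pics/w6.png",p)
go([.648,.2635,.077],3.2216)
E
```

```text
t: 15.9
ee_pos: [0.6442, 0.2621, 0.1393]
tcp_rot: [3.14, -0.001, 1.653]
force: [-0.0, 0.7, -0.7]
width: 0.0502
grasp_force: 0.0
t: 17.15
ee_pos: [0.6441, 0.262, 0.1393]
tcp_rot: [3.141, 0.001, -3.064]
force: [-0.2, -0.7, 0.4]
width: 0.0504
grasp_force: 0.0
[ 2.40579345e-01  4.32524652e-01  1.60486505e+00  6.45810716e-04
  1.10311307e+00 -1.40827396e+00]
row [-0.004   0.0011  0.0623] [ 0.0007  0.0009 -0.0025] t 17.25
```

View pics/w6.png

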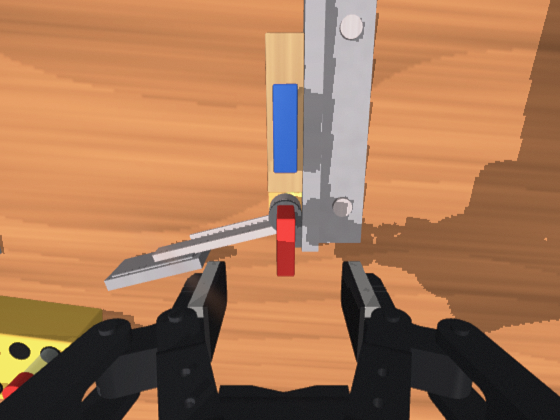

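```bash
python3 -m crank '[[-0.004,0.0011,0.03,0,0,-0.0025],[-0.004,0.0011,0.055,0,0,-0.0025],[-0.004,0.0011,0.0623,0,0,-0.0025],[-0.004,0.0011,0.0623,0,0,-0.0025],[-0.004,0.0011,0.0623,0,0,-0.0025]]'; python3 -m crank '[[0,0,0,0,0,0],[0,0,0,0,0,0],[0,0,0,0,0,0],[0,0,0,0,0,0]]' 0 40
```

```text
t: 17.88
ee_pos: [0.6489, 0.2637, 0.0787]
tcp_rot: [3.141, 0.003, -3.061]
force: [0.8, 0.7, 0.5]
width: 0.0505
grasp_force: 0.0
t: 18.38
ee_pos: [0.6484, 0.2635, 0.0779]
tcp_rot: [3.141, 0.002, -3.06]
force: [-0.7, -0.5, 3.3]
width: 0.0093
grasp_force: 40.4
```

```bash
python3 -m crank '[[-0.001,0.0005,0,0,0,0],[-0.002,0.001,0,0,0,0],[-0.002,0.001,0,0,0,0],[-0.002,0.001,0,0,0,0]]'
```

```text
t: 18.88
ee_pos: [0.649, 0.2638, 0.0779]
tcp_rot: [-3.14, -0.003, -3.06]
force: [-4.2, -2.5, 6.8]
width: 0.009
grasp_force: 41.0
```

```bash
python3 -m crank '[[-0.001,0,0,0,0,0],[-0.001,0,0,0,0,0.12],[-0.001,0,0,0,0,0.24],[-0.001,0,0,0,0,0.36],[-0.001,0,0,0,0,0.48],[-0.001,0,0,0,0,0.6]]'; python3 -m crank '[[0,0,0,0,0,0.12],[0,0,0,0,0,0.24],[0,0,0,0,0,0.36],[0,0,0,0,0,0.48],[0,0,0,0,0,0.56],[0,0,0,0,0,0.6],[0,0,0,0,0,0.6]]';python3 -c "
from h import *
o=manip.get_obs();print(o['ft_torque'],o['q'])"
```

```text
t: 19.62
ee_pos: [0.6491, 0.263, 0.0778]
tcp_rot: [-3.135, -0.003, 2.62]
force: [-7.0, -6.7, 10.0]
width: 0.0091
grasp_force: 41.4
t: 20.5
ee_pos: [0.6485, 0.2623, 0.0779]
tcp_rot: [-3.131, 0.002, 2.024]
force: [-9.6, -7.5, 12.1]
width: 0.0092
grasp_force: 41.7
[-1.45529094  1.72989292  0.05200666] [ 0.24085141  0.51803757  1.60941285 -0.00429483  1.02372549 -0.21029113]
```

```bash
python3 -m crank '[[0,0,-0.0005,0,0,0.03],[0,0,-0.001,0,0,0.06],[0,0,-0.001,0,0,0.06]]';python3 -c "
from h import *
o=manip.get_obs();print(o['ft_torque'],o['tcp_rot'])"
```

```text
t: 20.88
ee_pos: [0.6484, 0.2623, 0.078]
tcp_rot: [-3.132, 0.004, 1.97]
force: [-7.4, -6.9, 7.4]
width: 0.0095
grasp_force: 55.3
[-1.19386587  1.38944249  1.20164108] [-3.13172526  0.00362898  1.97021555]
```

```bash
python3 -m crank '[[0,0,0,0,0,-0.05],[0,0,0,0,0,-0.05]]'; python3 -m crank '[[0,0,0,0,0,0],[0,0,0,0,0,0],[0,0,0,0,0,0],[0,0,-0.02,0,0,0],[0,0,-0.07,0,0,0],[0,0,-0.07,0,0,0]]' 0.024; python3 - <<'E'
from h import *
go([.588,.2585,.14],.08)
p,d=snapshot("wrist"); cv2.imwrite("pics/w7.png",p)
E
```

```text
t: 21.12
ee_pos: [0.6484, 0.2623, 0.0779]
tcp_rot: [-3.131, 0.002, 2.016]
force: [-7.8, -7.9, 7.4]
width: 0.0094
grasp_force: 41.3
t: 21.88
ee_pos: [0.6547, 0.2658, 0.1563]
tcp_rot: [3.128, 0.002, 2.013]
force: [-0.3, -0.1, 1.0]
width: 0.0238
grasp_force: 0.0
row [ 0.022  -0.0636  0.0154] [ 0.0115 -0.0119  1.933 ] t 21.875
```

View pics/w7.png

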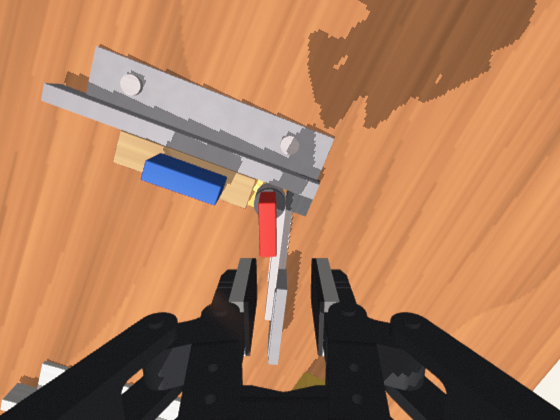

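```bash
python3 -m crank '[[0.01,-0.03,0,0,0,0.18],[0.02,-0.06,0.01,0,0,1.93],[0.022,-0.064,0.01,0,0,1.93],[0.022,-0.064,0.01,0,0,1.93],[0.022,-0.064,0.01,0,0,1.93],[0.022,-0.064,0.01,0,0,1.93],[0.022,-0.064,0.01,0,0,1.93],[0.022,-0.064,0.01,0,0,1.93],[0.022,-0.064,0.01,0,0,1.93],[0.022,-0.064,0.01,0,0,1.93],[0.022,-0.064,0.01,0,0,1.93],[0.022,-0.064,0.01,0,0,1.93]]' 0.04; python3 -c "
from h import *
go([.588,.2585,.0485],.0803)"
```

```text
t: 23.42
ee_pos: [0.583, 0.2571, 0.1373]
tcp_rot: [-3.141, 0.001, 0.084]
force: [-0.6, 0.0, -0.1]
width: 0.0401
grasp_force: 0.0
row [ 0.0052 -0.001   0.0888] [-0.0003  0.0008  0.0033] t 23.425
```

```bash
python3 -m crank '[[0.0052,-0.001,0.03,0,0,0.0033],[0.0052,-0.001,0.065,0,0,0.0033],[0.0052,-0.001,0.085,0,0,0.0033],[0.0052,-0.001,0.0885,0,0,0.0033],[0.0052,-0.001,0.0885,0,0,0.0033]]';python3 -m crank '[[0,0,0,0,0,0],[0,0,0,0,0,0],[0,0,0,0,0,0],[0,0,0,0,0,0]]' 0 60; python3 -c "
from h import *
go([.588,.2585,.0485],.0803)"
```

```text
t: 24.05
ee_pos: [0.5893, 0.2588, 0.0502]
tcp_rot: [-3.141, -0.002, 0.08]
force: [-0.1, 0.1, 0.2]
width: 0.0402
grasp_force: 0.0
t: 24.55
ee_pos: [0.5898, 0.2587, 0.0513]
tcp_rot: [-3.141, -0.003, 0.08]
force: [-1.3, -0.9, 6.2]
width: 0.013
grasp_force: 61.5
row [-0.0018  0.0001  0.0028] [-0.0006 -0.0031 -0.0006] t 24.55
```

```bash
python3 -m crank '[[-0.004,0.001,-0.001,0,0,0],[-0.012,0.003,-0.001,0,0,0],[-0.025,0.004,-0.002,0,0,0],[-0.04,0.004,-0.003,0,0,0],[-0.05,0.004,-0.02,0,0,0],[-0.05,0.004,-0.06,0,0,0],[-0.05,0.004,-0.07,0,0,0],[-0.05,0.004,-0.07,0,0,0]]'; python3 - <<'E'
from h import *
# stage origin est (680.4,-17.3); pivot 58.2 ahead of TCP; entry pivot local (-75,-5)
c,s=np.cos(.0803),np.sin(.0803)
x,y=-75-58.2,-5
go([.6804+(c*x-s*y)/1000,-.0173+(s*x+c*y)/1000,.121],.0803)
E
```

```text
t: 25.55
ee_pos: [0.5381, 0.2505, 0.1189]
tcp_rot: [-3.141, 0.001, 0.08]
force: [0.6, -0.5, -4.8]
width: 0.013
grasp_force: 60.3
row [-0.0127  0.2834 -0.0022] [-0.0003  0.0007 -0.0007] t 25.55
```

```bash
python3 -m crank '[[-0.002,0.03,0,0,0,0],[-0.005,0.08,0,0,0,0],[-0.008,0.13,0,0,0,0],[-0.01,0.18,0,0,0,0],[-0.0127,0.23,0,0,0,0],[-0.0127,0.265,0,0,0,0],[-0.0127,0.2834,0,0,0,0],[-0.0127,0.2834,0,0,0,0]]'; python3 -m crank '[[0,0,0.02,0,0,0],[0,0,0.04,0,0,0],[0,0,0.055,0,0,0],[0,0,0.065,0,0,0],[0,0,0.065,0,0,0]]'; python3 - <<'E'
from h import *
o=manip.get_obs()
C=cam("wrist",o); p,d=snapshot("wrist"); cv2.imwrite("pics/w8.png",p); P=cloud(C,d); H=P[...,2]
g=cv2.cvtColor(p,cv2.COLOR_BGR2HSV)[...,1]
for lo,hi in ((.016,.031),(.031,.042)):
  m=((H>lo)&(H<hi)&((g<80)|(lo>.03))).astype(np.uint8); m[260:]=0
  k,l,s,c=cv2.connectedComponentsWithStats(m)
  for i in range(1,k):
   if s[i,4]>200:
    q=P[l==i]; rr=cv2.minAreaRect((q[:,:2]*1000).astype(np.float32)); print(s[i].tolist(),np.median(q[:,2]).round(4),cv2.boxPoints(rr).round(1).tolist(),round(rr[2],2))
E
```

```text
t: 26.55
ee_pos: [0.5482, -0.0333, 0.1179]
tcp_rot: [-3.14, 0.002, 0.078]
force: [0.4, -0.2, -4.2]
width: 0.0129
grasp_force: 60.3
t: 27.18
ee_pos: [0.5485, -0.0323, 0.0534]
tcp_rot: [-3.14, 0.001, 0.08]
force: [1.1, 0.2, -4.2]
width: 0.0125
grasp_force: 60.3
[209, 0, 38, 180, 5153] 0.0216 [[587.7999877929688, -0.0], [588.9000244140625, -12.5], [659.5, -6.800000190734863], [658.5, 5.699999809265137]] 4.62
[266, 51, 267, 76, 4260] 0.0283 [[608.5, -21.799999237060547], [642.4000244140625, -121.30000305175781], [649.0999755859375, -119.0], [615.2000122070312, -19.5]] 18.78
[219, 190, 31, 70, 1399] 0.0216 [[547.2000122070312, -3.5999999046325684], [548.2000122070312, -15.699999809265137], [584.0, -12.800000190734863], [583.0, -0.699999988079071]] 4.65
[255, 118, 54, 36, 1017] 0.0333 [[602.2000122070312, -16.899999618530273], [611.7999877929688, -37.0], [620.5, -32.79999923706055], [610.9000244140625, -12.800000190734863]] 25.51
[267, 229, 34, 11, 318] 0.0369 [[569.0, -23.700000762939453], [569.7000122070312, -37.70000076293945], [571.5, -37.599998474121094], [570.7999877929688, -23.600000381469727]] 2.79
```

View pics/w8.png

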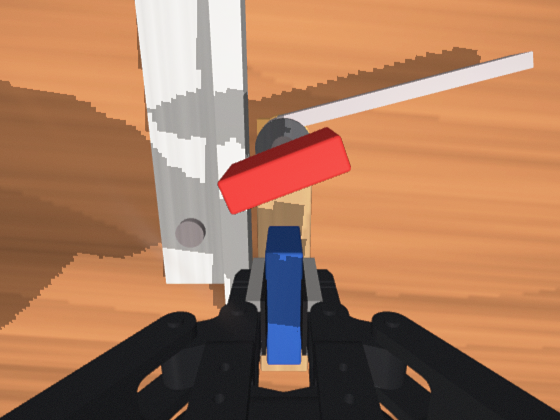

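```bash
python3 -m crank '[[0.01,-0.001,0.001,0,0,0],[0.02,-0.002,0.0012,0,0,0],[0.03,-0.003,0.0012,0,0,0],[0.04,-0.003,0.0012,0,0,0],[0.04,-0.003,0.0012,0,0,0]]'; python3 -m crank '[[0,-0.001,0,0,0,0],[0,-0.002,0,0,0,0],[0,-0.002,0,0,0,0]]'
```

```text
t: 27.85
ee_pos: [0.5897, -0.0267, 0.0533]
tcp_rot: [-3.141, -0.002, 0.08]
force: [-0.4, -0.4, -2.7]
width: 0.0131
grasp_force: 60.2
t: 28.22
ee_pos: [0.5883, -0.0246, 0.0531]
tcp_rot: [-3.141, -0.001, 0.08]
force: [1.1, 0.1, -4.1]
width: 0.0128
grasp_force: 60.2
```

```bash
python3 -m crank '[[0,-0.0007,0.0005,0,0,0],[0,-0.0015,0.001,0,0,0],[0,-0.0015,0.001,0,0,0]]'; python3 -m crank '[[0,-0.0005,0,0,0,0],[0,-0.001,0,0,0,0],[0,-0.001,0,0,0,0]]'
```

```text
t: 28.6
ee_pos: [0.5886, -0.0241, 0.0526]
tcp_rot: [3.14, -0.001, 0.08]
force: [-1.7, -3.9, -2.6]
width: 0.0126
grasp_force: 60.6
t: 28.98
ee_pos: [0.5887, -0.024, 0.0526]
tcp_rot: [3.139, -0.001, 0.08]
force: [-2.8, -7.8, -1.3]
width: 0.0125
grasp_force: 60.4
```

```bash
python3 -m crank '[[0.004,0.0008,0,0,0,0],[0.009,0.0008,0,0,0,0],[0.014,0.0008,0,0,0,0],[0.019,0.0008,0,0,0,0],[0.024,0.0008,0,0,0,0],[0.028,0.0008,0,0,0,0],[0.028,0.0008,0,0,0,0]]'; python3 -m crank '[[0.001,0,0,0,0,0],[0.002,0,0,0,0,0],[0.002,0,0,0,0,0]]'
```

```text
t: 29.85
ee_pos: [0.6145, -0.022, 0.052]
tcp_rot: [3.141, 0.005, 0.08]
force: [-6.3, -6.1, 0.3]
width: 0.0128
grasp_force: 61.0
t: 30.22
ee_pos: [0.6158, -0.0219, 0.0519]
tcp_rot: [3.141, 0.007, 0.08]
force: [-8.8, -6.6, 2.8]
width: 0.0127
grasp_force: 61.2
```

```bash
python3 -m crank '[[0.001,0.0008,-0.0008,0,0,0],[0.002,0.0008,-0.0012,0,0,0],[0.002,0.0008,-0.0012,0,0,0]]'; python3 -m crank '[[0.001,0,0,0,0,0],[0.002,0,0,0,0,0],[0.002,0,0,0,0,0]]'
```

```text
t: 30.6
ee_pos: [0.6184, -0.0218, 0.0522]
tcp_rot: [-3.141, 0.005, 0.08]
force: [-4.1, -4.7, -4.1]
width: 0.0129
grasp_force: 60.3
t: 30.98
ee_pos: [0.6202, -0.0217, 0.0521]
tcp_rot: [-3.141, 0.005, 0.08]
force: [-4.0, -4.6, -3.6]
width: 0.0127
grasp_force: 60.4
```

Sliding freely at about 4 N; pivot is near x = 678, so about 2 mm to go.

```bash
python3 -m crank '[[0.001,0,0,0,0,0],[0.002,0,0,0,0,0],[0.002,0,0,0,0,0]]'; python3 -m crank '[[0.0005,0,0,0,0,0],[0.001,0,0,0,0,0],[0.001,0,0,0,0,0]]'
```

```text
t: 31.35
ee_pos: [0.6222, -0.0215, 0.0521]
tcp_rot: [-3.141, 0.006, 0.08]
force: [-4.2, -4.2, -2.9]
width: 0.0127
grasp_force: 60.4
t: 31.72
ee_pos: [0.6226, -0.0214, 0.0521]
tcp_rot: [-3.141, 0.007, 0.08]
force: [-5.5, -4.2, -2.1]
width: 0.0124
grasp_force: 60.6
```

```bash
python3 -m crank '[[0.0005,0,0,0,0,0],[0.001,0,0,0,0,0],[0.001,0,0,0,0,0]]'; python3 -m crank '[[0.0005,0,0,0,0,0],[0.001,0,0,0,0,0],[0.001,0,0,0,0,0]]'
```

```text
t: 32.1
ee_pos: [0.6228, -0.0214, 0.0522]
tcp_rot: [-3.141, 0.01, 0.08]
force: [-10.0, -5.2, -0.0]
width: 0.0128
grasp_force: 60.9
t: 32.48
ee_pos: [0.6228, -0.0214, 0.0522]
tcp_rot: [-3.141, 0.013, 0.081]
force: [-12.7, -5.7, 2.0]
width: 0.0125
grasp_force: 61.2
```

```bash
python3 -m crank '[[-0.001,0.0005,0.0006,0,0,0],[-0.0015,0.0005,0.001,0,0,0],[-0.0015,0.0005,0.001,0,0,0]]'; python3 - <<'E'
from h import *
o=manip.get_obs()
C=cam("wrist",o); p,d=snapshot("wrist"); cv2.imwrite("pics/w9.png",p); P=cloud(C,d); H=P[...,2]
g=cv2.cvtColor(p,cv2.COLOR_BGR2HSV)[...,1]
for lo,hi in ((.016,.031),(.033,.042)):
  m=((H>lo)&(H<hi)&((g<80)|(lo>.03))).astype(np.uint8); m[260:]=0
  k,l,s,c=cv2.connectedComponentsWithStats(m)
  for i in range(1,k):
   if s[i,4]>200:
    q=P[l==i]; rr=cv2.minAreaRect((q[:,:2]*1000).astype(np.float32)); print(s[i].tolist(),np.median(q[:,2]).round(4),cv2.boxPoints(rr).round(1).tolist(),round(rr[2],2))
E
```

```text
t: 32.85
ee_pos: [0.6228, -0.0215, 0.0521]
tcp_rot: [-3.14, 0.009, 0.08]
force: [-9.6, -4.2, 3.6]
width: 0.0129
grasp_force: 61.4
[262, 57, 272, 77, 3797] 0.0265 [[683.0, -8.800000190734863], [716.7999877929688, -110.30000305175781], [722.7999877929688, -108.30000305175781], [688.9000244140625, -6.800000190734863]] 18.44
[224, 70, 35, 98, 2712] 0.0216 [[668.0, 6.099999904632568], [669.2000122070312, -7.699999809265137], [708.0999755859375, -4.300000190734863], [706.9000244140625, 9.5]] 4.91
[231, 207, 28, 53, 1268] 0.0216 [[624.0, 2.700000047683716], [625.0, -9.600000381469727], [651.5999755859375, -7.5], [650.7000122070312, 4.699999809265137]] 4.43
[445, 22, 115, 54, 2991] 0.0367 [[710.0, -74.5], [722.9000244140625, -112.30000305175781], [731.5, -109.4000015258789], [718.5999755859375, -71.5999984741211]] 18.82
[267, 232, 35, 10, 278] 0.0374 [[643.0999755859375, -13.0], [644.2999877929688, -26.799999237060547], [645.9000244140625, -26.700000762939453], [644.7999877929688, -12.800000190734863]] 4.55
```

View pics/w9.png

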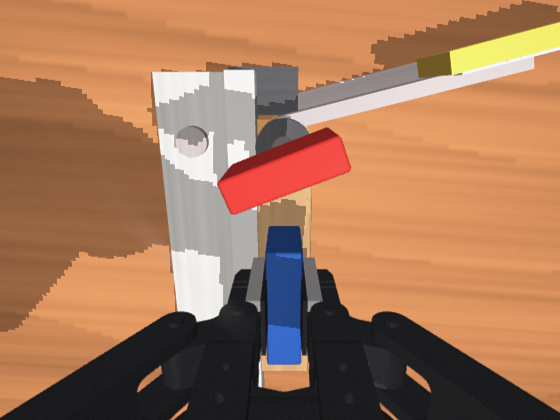

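```bash
python3 -m crank '[[-0.001,0.001,-0.0005,0,0,0],[-0.001,0.001,-0.001,0,0,0]]'; python3 -m crank '[[0,0,0,0,0,0],[0,0,0,0,0,0],[0,0,-0.01,0,0,0],[0,0,-0.04,0,0,0],[0,0,-0.09,0,0,0],[0,0,-0.12,0,0,0],[-0.04,0,-0.12,0,0,0],[-0.04,0,-0.12,0,0,0]]' 0.03; python3 - <<'E'
from h import *
o=manip.get_obs()
C=cam("wrist",o); p,d=snapshot("wrist"); cv2.imwrite("pics/w10.png",p); P=cloud(C,d); H=P[...,2]
g=cv2.cvtColor(p,cv2.COLOR_BGR2HSV)[...,1]
for lo,hi in ((.016,.031),(.033,.042)):
  m=((H>lo)&(H<hi)&((g<80)|(lo>.03))).astype(np.uint8); m[260:]=0
  k,l,s,c=cv2.connectedComponentsWithStats(m)
  for i in range(1,k):
   if s[i,4]>150:
    q=P[l==i]; rr=cv2.minAreaRect((q[:,:2]*1000).astype(np.float32)); print(s[i].tolist(),np.median(q[:,2]).round(4),cv2.boxPoints(rr).round(1).tolist(),round(rr[2],2))
cv2.imwrite("pics/w10c.png",p)
E
```

```text
t: 33.15
ee_pos: [0.6227, -0.0216, 0.0522]
tcp_rot: [-3.139, 0.005, 0.079]
force: [-4.7, -0.1, -4.5]
width: 0.0129
grasp_force: 60.4
t: 34.15
ee_pos: [0.5836, -0.0254, 0.1742]
tcp_rot: [-3.141, -0.001, 0.079]
force: [-0.3, -0.6, 0.2]
width: 0.03
grasp_force: 0.0
[0, 0, 63, 35, 644] 0.0234 [[678.0999755859375, 180.10000610351562], [702.2999877929688, 137.60000610351562], [709.7999877929688, 141.89999389648438], [685.5, 184.39999389648438]] 29.67
[310, 0, 155, 51, 1349] 0.0266 [[691.5, -36.400001525878906], [725.5999755859375, -137.60000610351562], [732.7000122070312, -135.1999969482422], [698.5999755859375, -34.0]] 18.6
[248, 21, 21, 239, 3572] 0.0216 [[526.2999877929688, -5.400000095367432], [527.4000244140625, -18.0], [708.0, -3.299999952316284], [707.0, 9.300000190734863]] 4.66
[0, 0, 48, 25, 737] 0.0362 [[689.5, 170.60000610351562], [700.9000244140625, 138.10000610351562], [710.2000122070312, 141.39999389648438], [698.7999877929688, 173.8000030517578]] 19.44
[371, 0, 87, 22, 913] 0.0365 [[710.0999755859375, -74.80000305175781], [727.5999755859375, -126.69999694824219], [736.4000244140625, -123.69999694824219], [718.9000244140625, -71.80000305175781]] 18.63
```

View pics/w10c.png

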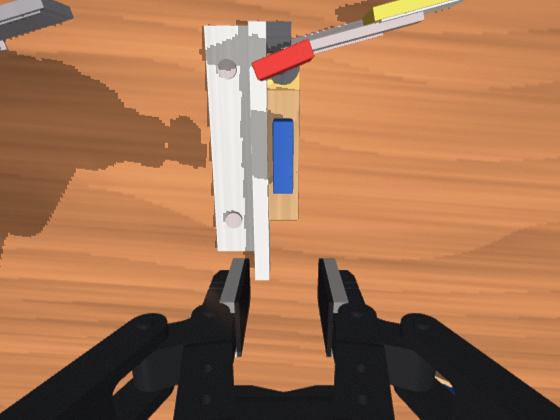

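```bash
python3 -c "
from h import *
print(manip.finish_job())"
```

```text
the job is handed in; nothing more can be done
None
```

The bevel was locked in the grey corner, carried over and left seated in the stage corner, with the yellow panel within about 0.4° of the grey panel by camera, and the job is handed in; pressing forces peaked at about 14 N, and no verdict was returned.

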